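# Feel for the hidden release of the pop-up stop

### The arm

A 7-joint arm with a two-finger parallel gripper is mounted at the origin on a cart in front of the work surface, level with it; the furniture and walls round the work are solid. World frame = base frame: x ahead of the robot, y to its left, z up, the work surface at z = 0. Lengths are in mm, angles in rad, forces in N, time in s.
With the tool pointing down it reaches from about 425 to 875 mm from the base axis. Payload 9.9 kg.
Tool frame: the origin (TCP) lies at the very end of the fingers, on their centre line; the grasp point (between the pads) lies 19 mm behind it; z points along the fingers, y is the line along which they close (so a half turn about z gives the same grasp; the last joint's range is limited). The gripper opens to 85 mm and grips with 20 to 120 N. Pads are 22 mm wide; open, the fingers measure 114 mm over their backs; the gripper's body (76 mm by 85 mm) begins 54 mm behind the grasp point. The pads swing forward as they close: fully open they stand 13 mm farther back than shut.
Start: joints at [1.048, 0.576, 0.025, 1.437, -0.015, 1.129, -0.057], TCP at [286.781, -611.053, 231.289] pointing down, gripper open.
Joint ranges: [-2.76, 2.76], [-0.34, 2.15], [-1.52, 1.57], [0.19, 2.46], [-1.09, 4.23], [0.17, 1.99], [-2.82, 2.82]. Speed limits (rad/s): [2.22, 2.22, 3.01, 3.01, 3.14, 3.14, 3.14].

### API

Orientations are given as a unit quaternion [w, x, y, z].
In Python, from cell import sensors, optics, job gives the robot as it stands.
- The arm moves only by the tool jog_arm, never from a script. Its argument "rows" is a list of rows, each an object of numbers: "tx", "ty", "tz": the shift along the tool's x, y, z normalised to -1 to 1, where 1 is 0.4 m; "rx", "ry", "rz": the turn, a rotation vector about the tool's x, y, z normalised to -1 to 1, where 1 is 90 degrees. In form: [{"tx": .., "ty": .., "tz": .., "rx": .., "ry": .., "rz": ..}, ...]. A call has 1 to 10 rows; each row is the pose to reach, as a shift and turn from the pose commanded when the call began, along the tool's axes at that moment; what a row does not reach only later rows make up. A row lasts 1/8 s, in which the tool goes at most 62.5 mm and 10.7 degrees, less where a joint would pass 70% of its speed; a pose out of reach is approached as far as the arm can. A call with a number of a shift or a turn outside -1 to 1 is refused whole. A call with a gripper value outside its range is refused whole. "hand" is the opening, from 0 (shut) to 1 (fully open), set as the call begins (left out, the last holds). The fingers move at their own pace and stop on an object; "force" is the grip in N (left out, the last holds). Time passes only in rows, so rows that repeat a pose let the fingers close. It gives the time, the measured TCP pose, the force, the opening and the grip force at its end, in the units of the state.
- sensors.state(): the state, without advancing time (a new reading comes with each control period).
- optics.camera(name): name is "side" or "top"; returns (picture, depth): 400x640x3 uint8, red, green, blue; 400x640 float32, mm along the optical axis (not along the pixel's ray), 0 where there is no reading.
- optics.calibration(name): a dict with "camera_matrix" (3x3 intrinsics, pixels), "R" (3x3) and "t" (3): a world point X has camera coordinates R X + t. Camera axes: x right, y down, z forward; pixel columns grow to the right and rows downward; lengths in mm; the calibration is good to about 2 mm. A picture is of the moment at which its call begins. calibration takes no time and is no camera call.
- job.job_done(): hands the job in; it is judged then, once.
The state is a dict: "t": time; "joint_positions": joint angles; "joint_velocities": joint speeds; "tau": joint torques, N m; "tcp_pos": TCP position; "eef_rot": TCP orientation; "wrist_force": force on the tool from outside, world axes, zero at the start; "torque": the same for the moment, N m; "gripper_width": finger opening in mm; "grasp_force": force on a finger pad.
Only numpy, scipy, OpenCV 4.12 (cv2) and the standard library are available. Lean on these libraries where they do the work, as an engineer would, in place of code of your own. Each camera call takes 0.05 s, during which the arm holds its last target. There are 200 camera calls.

### The job

The stop pin of the wooden cutting fence is sunk in its end block; its release key lies in a notch hidden somewhere along the floor of the groove behind the fence's tall front board, where a closed fingertip swept along the floor can feel it. Find the notch, press the key inside it all the way down so that the stop pin comes fully up, then take the hand away. Only touch and press: lift nothing, and leave the loose things around the fence where they lie.

Things in the scene. Friction and masses are not known exactly. Their poses are not given: they have to be found in the camera images.
- fence: The fence, fixed to the bench: a wooden bar 410 mm long (y axis), 72 mm deep (x), 90 mm high; origin at the centre of its underside on the bench top, z up. Front board (robot's side, local x -36 to -22 mm) 90 mm high, back board (x +22 to +36) 74 mm high; between them an open groove 44 mm wide and 180 mm long (y -90 to +90), closed by end blocks 90 mm high. The front board hides the groove floor.
- groove_left_end (a point): middle of the groove's width at its left (+y) end, at the height of the groove floor: dark steel plates 50 mm long with seams between them, 60 mm above the bench and 30 mm below the top of the front board, level from end to end but for the one notch
- groove_right_end (a point): the same point at the groove's right (-y) end. The notch is 50 mm long and as wide as the groove; its middle lies anywhere from 55 mm right to 55 mm left of the groove's middle. The release key, a flat steel plate like the others, fills it; its top is 6 mm below the groove floor until it is pressed
- release_key (a joint): how far the release key is pressed down, m: 0 up, 0.012 fully down. It takes about 5 N, has no return spring and stays where it is pushed. Pressing it lifts the stop pin
- stop_pin (a joint): how far the stop pin stands out, m: 0 sunk flush in the top of the right (-y) end block, 0.020 fully up. A steel pin 20 mm thick, moved by the key alone
- wedge_pine: loose pine wedge, 45 x 100 x 18 mm, lying behind the left half of the fence; origin at the centre of its underside; leave it alone
- bolt_0: loose steel bolt 57 mm long, lying in front of the fence; leave it alone
- tape_measure: loose tape measure, 39 x 84 x 64 mm, standing in front of the fence, origin under its centre; leave it alone
- pencil: loose carpenter's pencil 145 mm long, lying behind the fence; leave it alone

How it is judged:
By the outcome, as a careful person would: the job done as asked, in the order asked, and still so for the second after the job is handed in, with the robot touching nothing.
It also fails if it takes over 56 s, if anything falls off the work surface, if the arm or the gripper's body presses on something with over 40 N, if the wrist force passes 120 N, or if a joint passes its speed limit or range.

## Working session

There is one attempt and no reset: what is moved stays moved. The work goes in short steps, Python scripts to look and compute and a tool call to move; the robot and the scene stay as the last step left them, time stands still between calls to the robot, and variables do not carry over. Pictures are saved under pics/ and viewed, at most 10 in all, crops included, and the job is handed in when it is done.

Besides the shell and the picture viewer there is one more tool, called after "Emit:" by a JSON object that holds its "method" and its "body", one argument or row to a line. jog_arm: Moves the arm, as the interface text tells. Scaled input: -1 to 1 covers 0.4 m each way for a shift and 90 degrees each way for a turn. Its arguments: {"type":"object","properties":{"rows":{"type":"array","items":{"type":"object","properties":{"tx":{"type":"number","minimum":-1,"maximum":1},"ty":{"type":"number","minimum":-1,"maximum":1},"tz":{"type":"number","minimum":-1,"maximum":1},"rx":{"type":"number","minimum":-1,"maximum":1},"ry":{"type":"number","minimum":-1,"maximum":1},"rz":{"type":"number","minimum":-1,"maximum":1}}}},"hand":{"type":"number"},"force":{"type":"number"}},"required":["rows"]}

```bash
mkdir -p pics; python3 - <<'E'
from cell import sensors, optics
import cv2, numpy as np
for n in("side","top"):
    p,d=optics.camera(n); cv2.imwrite(f"pics/{n}0.png",p[:,:,::-1]); np.save(f"pics/{n}_d.npy",d); np.save(f"pics/{n}_p.npy",p)
    c=optics.calibration(n); print(n,{k:np.round(v,4).tolist() for k,v in c.items()})
print(sensors.state())
E
```

```text
side {'camera_matrix': [[475.8403, 0.0, 319.5617], [0.0, 475.8403, 190.2568], [0.0, 0.0, 1.0]], 'R': [[-0.9854, -0.1686, -0.0222], [-0.0393, 0.353, -0.9348], [0.1654, -0.9203, -0.3545]], 't': [520.7219, 157.8781, 688.7599]}
top {'camera_matrix': [[493.3948, 0.0, 312.3087], [0.0, 493.3948, 210.1509], [0.0, 0.0, 1.0]], 'R': [[0.0062, -1.0, 0.0068], [-0.9985, -0.0066, -0.055], [0.055, -0.0065, -0.9985]], 't': [-132.2785, 542.8171, 908.4321]}
{'t': 0.1, 'joint_positions': array([ 1.04823967,  0.57645683,  0.02481076,  1.43780289, -0.0149933 ,
        1.12897957, -0.05652639]), 'joint_velocities': array([ 0.00101507, -0.00026995,  0.00015398, -0.00132774,  0.00012517,
       -0.00015734, -0.00045349]), 'tau': array([ 5.66653805e-03, -7.67299891e+01,  2.25778028e+00, -2.86602956e+01,
        1.58676237e-02,  8.64736503e-03,  3.21745233e-06]), 'tcp_pos': array([ 286.60950727, -610.70097366,  230.52959123]), 'eef_rot': array([-7.06590050e-04,  9.76028319e-01,  2.17642332e-01, -1.88734672e-04]), 'wrist_force': array([0.29689865, 0.53442053, 1.46985634]), 'torque': array([ 0.04089418,  0.01743949, -0.00124164]), 'grasp_force': 0.0, 'gripper_width': 85.27273569415061}
```

View pics/side0.png

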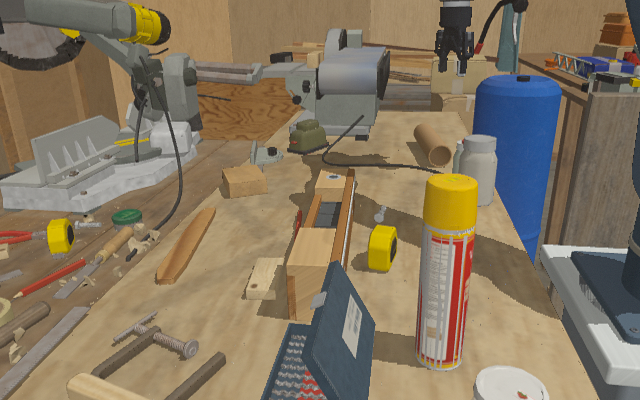

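View pics/top0.png

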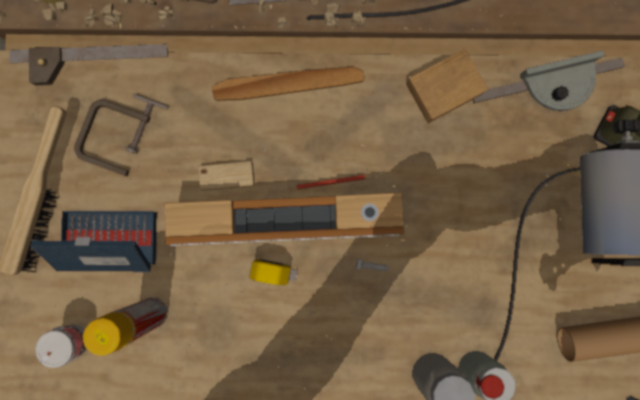

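The side view shows the fence end-on at around (325,230). In the top view the fence spans columns 165–403 and rows 195–243, the groove spans columns 233–336 and rows 205–232, and the pin is at (370,212). The tape measure is at (270,272) and the bolt at (373,266), both in front.

```bash
cat > h.py <<'E'
import numpy as np
from cell import optics
def cloud(n,d):
    c=optics.calibration(n);K=np.array(c["camera_matrix"]);R=np.array(c["R"]);t=np.array(c["t"])
    v,u=np.mgrid[:d.shape[0],:d.shape[1]]
    X=np.stack([(u-K[0,2])/K[0,0]*d,(v-K[1,2])/K[1,1]*d,d],-1)
    return (X-t)@R
E
python3 - <<'E'
from h import *
import cv2
d=np.load("pics/top_d.npy");P=cloud("top",d);
b=P[300:320,300:330].reshape(-1,3);print("bench",np.median(b,0))
# fence mask: higher than 40mm in region
m=np.zeros(d.shape,np.uint8);m[185:255,160:410]=(P[185:255,160:410,2]>82)
n,l,s,c=cv2.connectedComponentsWithStats(m);print(s)
pts=P[m>0][:,:2].astype(np.float32)
r=cv2.minAreaRect(pts);print(r,cv2.boxPoints(r))
np.set_printoptions(linewidth=250,suppress=True,precision=0)
for v in range(192,248,3):print(v,P[v,160:408:8,2])
g=P[208:230,228:342]
np.set_printoptions(precision=1)
print("floor z by col",np.median(g[5:18,:,2],0))
p=P[212,370];print("pin",p, P[218,233],P[218,336])
for v in (272,):print(P[v,250:300:6])
# tape heights
t=P[255:290,240:305];k=t[...,2]>20;print("tape",t[k].min(0),t[k].max(0))
E
python3 -c "
import cv2;i=cv2.imread('pics/top0.png')[190:250,155:415];cv2.imwrite('pics/c.png',cv2.resize(i,None,fx=3,fy=3,interpolation=2))"
```

```text
bench [ 3.57646218e+02 -1.33353613e+02  3.51717642e-01]
[[     0      0    640    400 249543]
 [   342    185      1      1      1]
 [   365    185      1      1      1]
 [   336    186      1      1      1]
 [   367    189      1      1      1]
 [   253    191      1      1      1]
 [   263    190      1      1      1]
 [   303    193      1      1      1]
 [   165    193    239     52   6416]
 [   185    195      1      1      1]
 [   288    195      1      1      1]
 [   277    197      1      1      1]
 [   311    200      1      1      1]
 [   334    205      1      1      1]
 [   274    207      1      1      1]
 [   283    209      1      1      1]
 [   288    213      1      1      1]
 [   302    215      1      1      1]
 [   275    217      1      1      1]
 [   302    217      1      1      1]
 [   280    218      1      1      1]
 [   405    219      1      1      1]
 [   265    222      1      1      1]
 [   249    224      1      1      1]
 [   259    225      1      1      1]
 [   330    224      1      1      1]
 [   275    226      1      1      1]
 [   236    228   
[... 3538 characters left out ...]
.2 53.5 55.3 55.  53.6 58.  61.3 60.4
 60.7 60.2 59.8 60.4 60.4 60.6 59.9 60.2 60.  59.6 60.6 60.8 60.8 59.2 60.6 60.2 60.2 61.2 59.7 60.1 60.  60.3 60.  60.8 60.7 61.2 59.6 60.4 60.  60.  60.4 59.9 60.5 61.  60.  60.5 60.5 60.5 59.5 59.7 59.6 60.7 60.6 60.1 60.6 59.5 60.1 59.6 61.1
 60.3 60.  59.4 59.8 60.8 60.4 58.8 59.9 60.4 60.3 77.1 89.5 88.6 89.6 89.9 89.6]
pin [ 537.1 -227.9   88.3] [525.8  10.4  73.1] [ 526.7 -169.7   80.4]
[[ 429.9  -17.2   44.9]
 [ 431.2  -29.9   62.2]
 [ 431.3  -40.5   63.1]
 [ 431.3  -51.    62.7]
 [ 431.3  -61.5   61.6]
 [ 431.2  -72.    59.6]
 [ 430.4  -82.    46.4]
 [ 427.5  -91.4    4.6]
 [ 427.4 -102.6    2.3]]
tape [ 406.4 -122.8   21. ] [492.8 -15.4 937.8]
```

View pics/c.png

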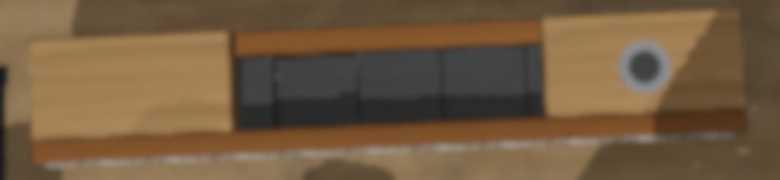

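```bash
cat >> h.py <<'E'
from scipy.spatial.transform import Rotation as Ro
def rel(target,yaw,p,q):
    """row shift/turn (normalised) from pose p,q to target with tool x at yaw deg, tool down"""
    R0=Ro.from_quat(np.r_[q[1:],q[0]]); R1=Ro.from_euler("z",yaw,degrees=True)*Ro.from_euler("x",180,degrees=True)
    s=R0.inv().apply(np.array(target)-p)/400; r=(R0.inv()*R1).as_rotvec()/(np.pi/2)
    return np.round(s,4),np.round(r,4)
E
python3 - <<'E'
from h import *
from cell import sensors
d=np.load("pics/top_d.npy");P=cloud("top",d)
g=P[208:228,244:278]
k=(g[...,2]<57)&(g[...,2]>48); y=g[...,1]
print("notch y",np.percentile(y[k],[1,50,99]), y[k].mean())
a=np.deg2rad(2.91); c=np.array([524.5,-79.8])
print("floor mid row", [ (v,P[v,260],) for v in (206,208,210,230,232,234)])
z=P[...,2]; k=(z>80)&(z<600); m=k&(P[...,0]>200)&(P[...,0]<520)&(P[...,1]<-300)
for x0 in range(200,520,40):
  for y0 in range(-700,-300,50):
    s=m&(abs(P[...,0]-x0)<20)&(abs(P[...,1]-y0)<25)
    if s.sum()>20: print(x0,y0,np.percentile(z[s],98).round(),end="; ")
s=sensors.state();p=np.array([286.781,-611.053,231.289])
print(rel([522.3,-35.3,250],2.91,p,s["eef_rot"]), s["t"])
E
```

```text
notch y [-59.74245655 -34.85666803  -9.9303727 ] -34.80157722104274
floor mid row [(206, array([547.12940921, -36.63747372,  73.63153735])), (208, array([544.82939292, -34.62172303,  52.98775921])), (210, array([541.23719637, -34.65884228,  52.92521539])), (230, array([505.3173622 , -35.43515998,  56.39271574])), (232, array([501.75028247, -35.50564532,  56.67030399])), (234, array([497.98419711, -38.87892053,  90.28929026]))]
240 -450 121.0; 240 -400 144.0; 240 -350 146.0; 280 -550 263.0; 280 -450 119.0; 280 -400 142.0; 280 -350 145.0; 440 -550 266.0; 480 -600 239.0; 480 -550 281.0; 480 -500 270.0; (array([ 1.1445, -1.0529, -0.0453]), array([-9.00e-04,  2.00e-04,  2.47e-01])) 0.1
```

Emit:
{"method": "jog_arm", "body": {
  "rows": [
    {"tx":0.114,"ty":-0.105,"tz":-0.045,"rz":0.08},
    {"tx":0.228,"ty":-0.21,"tz":-0.045,"rz":0.16},
    {"tx":0.342,"ty":-0.316,"tz":-0.045,"rz":0.247},
    {"tx":0.456,"ty":-0.421,"tz":-0.045,"rz":0.247},
    {"tx":0.57,"ty":-0.526,"tz":-0.045,"rz":0.247},
    {"tx":0.684,"ty":-0.632,"tz":-0.045,"rz":0.247},
    {"tx":0.798,"ty":-0.737,"tz":-0.045,"rz":0.247},
    {"tx":0.912,"ty":-0.842,"tz":-0.045,"rz":0.247},
    {"tx":0.912,"ty":-0.842,"tz":-0.045,"rz":0.247},
    {"tx":0.912,"ty":-0.842,"tz":-0.045,"rz":0.247}
  ],
  "hand": 0
}}

```text
invalid input
```

```bash
python3 - <<'E'
from h import *
from cell import sensors
s=sensors.state();print(s["tcp_pos"],s["gripper_width"],s["wrist_force"])
print(rel([522.6,-35,110],2.91,s["tcp_pos"],s["eef_rot"]))
E
```

```text
[ 286.60950727 -610.70097366  230.52959123] 85.27273569415061 [0.29689865 0.53442053 1.46985634]
(array([ 1.1456, -1.0518,  0.3028]), array([-9.00e-04,  2.00e-04,  2.47e-01]))
```

Emit:
{"method": "jog_arm", "body": {
  "rows": [
    {"tx":0.114,"ty":-0.105,"tz":-0.045,"rx":0,"ry":0,"rz":0.08},
    {"tx":0.228,"ty":-0.21,"tz":-0.045,"rx":0,"ry":0,"rz":0.16},
    {"tx":0.342,"ty":-0.316,"tz":-0.045,"rx":0,"ry":0,"rz":0.247},
    {"tx":0.456,"ty":-0.421,"tz":-0.045,"rx":0,"ry":0,"rz":0.247},
    {"tx":0.57,"ty":-0.526,"tz":-0.045,"rx":0,"ry":0,"rz":0.247},
    {"tx":0.684,"ty":-0.632,"tz":-0.045,"rx":0,"ry":0,"rz":0.247},
    {"tx":0.798,"ty":-0.737,"tz":-0.045,"rx":0,"ry":0,"rz":0.247},
    {"tx":0.912,"ty":-0.842,"tz":-0.045,"rx":0,"ry":0,"rz":0.247},
    {"tx":0.912,"ty":-0.842,"tz":-0.045,"rx":0,"ry":0,"rz":0.247},
    {"tx":0.912,"ty":-0.842,"tz":-0.045,"rx":0,"ry":0,"rz":0.247}
  ],
  "hand": 0
}}

```text
t: 1.35
tcp_pos: [473.6, -151.4, 249.1]
eef_rot: [0.0, 1.0, 0.026, -0.0]
wrist_force: [0.1, -0.3, 0.1]
gripper_width: 0.3
grasp_force: 0.0
```

```bash
python3 - <<'E'
from h import *
from cell import sensors
s=sensors.state();print(s["tcp_pos"],s["gripper_width"],s["wrist_force"])
print(rel([522.6,-35,110],2.91,s["tcp_pos"],s["eef_rot"]))
E
```

```text
[ 473.6382018  -151.40358762  249.09088563] 0.3394561971775578 [ 0.06118768 -0.31231899  0.10997148]
(array([ 0.1375, -0.2844,  0.3475]), array([0.0002, 0.0005, 0.0004]))
```

Emit:
{"method": "jog_arm", "body": {
  "rows": [
    {"tx":0.069,"ty":-0.142,"tz":0.0,"rx":0,"ry":0,"rz":0},
    {"tx":0.1375,"ty":-0.2845,"tz":0.0,"rx":0,"ry":0,"rz":0},
    {"tx":0.1375,"ty":-0.2845,"tz":0.12,"rx":0,"ry":0,"rz":0},
    {"tx":0.1375,"ty":-0.2845,"tz":0.24,"rx":0,"ry":0,"rz":0},
    {"tx":0.1375,"ty":-0.2845,"tz":0.3475,"rx":0,"ry":0,"rz":0},
    {"tx":0.1375,"ty":-0.2845,"tz":0.3475,"rx":0,"ry":0,"rz":0},
    {"tx":0.1375,"ty":-0.2845,"tz":0.3475,"rx":0,"ry":0,"rz":0},
    {"tx":0.1375,"ty":-0.2845,"tz":0.3475,"rx":0,"ry":0,"rz":0}
  ]
}}

```text
t: 2.35
tcp_pos: [524.2, -35.2, 112.1]
eef_rot: [0.0, 1.0, 0.025, 0.002]
wrist_force: [0.2, 0.9, -0.1]
gripper_width: 0.1
grasp_force: 0.0
```

```bash
python3 - <<'E'
from h import *
from cell import sensors
import cv2
s=sensors.state();print(s["tcp_pos"],s["gripper_width"],s["wrist_force"])
print(rel([522.6,-35,58],2.91,s["tcp_pos"],s["eef_rot"]))
p,d=optics.camera("side");cv2.imwrite("pics/s1.png",cv2.resize(p[120:330,220:460,::-1],None,fx=2.5,fy=2.5))
E
```

```text
[524.24974334 -35.24452856 112.13240433] 0.058080388319071266 [ 0.18360557  0.92775357 -0.06245468]
(array([-0.0045, -0.0009,  0.1353]), array([ 0.0002, -0.002 , -0.0006]))
```

View pics/s1.png

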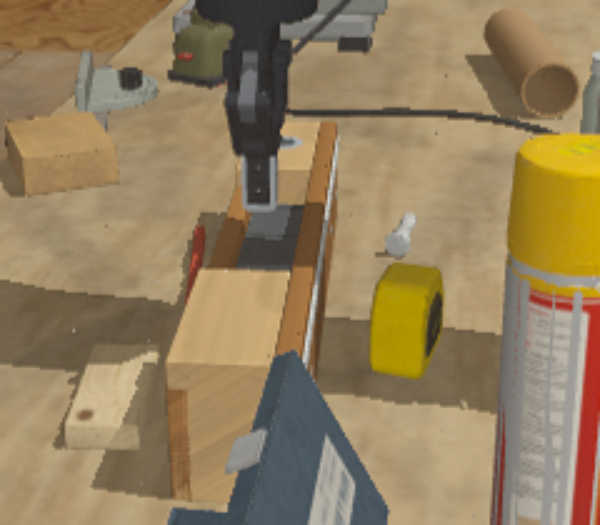

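The shut fingertip, at (260,205) in the crop, hangs over the groove between the two boards. I'll lower it to just above the key.

Emit:
{"method": "jog_arm", "body": {
  "rows": [
    {"tx":0,"ty":0,"tz":0.05,"rx":0,"ry":0,"rz":0},
    {"tx":0,"ty":0,"tz":0.09,"rx":0,"ry":0,"rz":0},
    {"tx":0,"ty":0,"tz":0.115,"rx":0,"ry":0,"rz":0},
    {"tx":0,"ty":0,"tz":0.13,"rx":0,"ry":0,"rz":0},
    {"tx":0,"ty":0,"tz":0.13,"rx":0,"ry":0,"rz":0},
    {"tx":0,"ty":0,"tz":0.13,"rx":0,"ry":0,"rz":0}
  ]
}}

```text
t: 3.15
tcp_pos: [523.4, -34.7, 58.7]
eef_rot: [0.0, 1.0, 0.025, 0.0]
wrist_force: [-0.1, -0.3, 0.6]
gripper_width: 0.2
grasp_force: 0.0
```

At z = 58.7 the tip is already below floor level (60) with no force, so it is in the notch. Now I'll press slowly.

Emit:
{"method": "jog_arm", "body": {
  "rows": [
    {"tx":0,"ty":0,"tz":0.007,"rx":0,"ry":0,"rz":0},
    {"tx":0,"ty":0,"tz":0.014,"rx":0,"ry":0,"rz":0},
    {"tx":0,"ty":0,"tz":0.02,"rx":0,"ry":0,"rz":0},
    {"tx":0,"ty":0,"tz":0.026,"rx":0,"ry":0,"rz":0},
    {"tx":0,"ty":0,"tz":0.032,"rx":0,"ry":0,"rz":0},
    {"tx":0,"ty":0,"tz":0.038,"rx":0,"ry":0,"rz":0},
    {"tx":0,"ty":0,"tz":0.038,"rx":0,"ry":0,"rz":0},
    {"tx":0,"ty":0,"tz":0.038,"rx":0,"ry":0,"rz":0}
  ]
}}

```text
t: 4.15
tcp_pos: [522.7, -34.7, 42.8]
eef_rot: [-0.0, 1.0, 0.025, -0.0]
wrist_force: [-0.5, -0.1, 0.5]
gripper_width: 0.1
grasp_force: 0.0
```

Emit:
{"method": "jog_arm", "body": {
  "rows": [
    {"tx":0,"ty":0,"tz":0.003,"rx":0,"ry":0,"rz":0},
    {"tx":0,"ty":0,"tz":0.006,"rx":0,"ry":0,"rz":0},
    {"tx":0,"ty":0,"tz":0.006,"rx":0,"ry":0,"rz":0}
  ]
}}

```text
t: 4.53
tcp_pos: [522.7, -34.7, 42.0]
eef_rot: [0.0, 1.0, 0.025, 0.0]
wrist_force: [-5.8, 0.7, 21.5]
gripper_width: 0.3
grasp_force: 11.4
```

```bash
python3 - <<'E'
from h import *
import cv2
p,d=optics.camera("side");cv2.imwrite("pics/s2.png",cv2.resize(p[120:330,220:460,::-1],None,fx=2.5,fy=2.5))
E
```

```text
(no output)
```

View pics/s2.png

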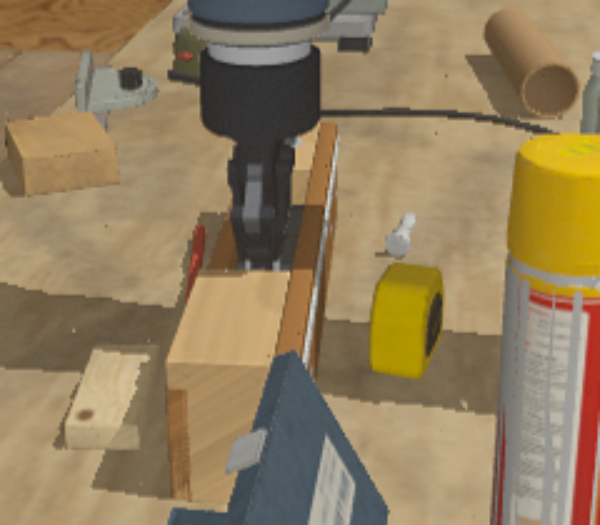

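The tip is in the groove at (260,262), with a hard stop at z = 42.0 under 21 N, which is the fully-down height. Next I'll go straight up and clear to the side so the pin can be seen.

Emit:
{"method": "jog_arm", "body": {
  "rows": [
    {"tx":0,"ty":0,"tz":-0.02,"rx":0,"ry":0,"rz":0},
    {"tx":0,"ty":0,"tz":-0.1,"rx":0,"ry":0,"rz":0},
    {"tx":0,"ty":0,"tz":-0.25,"rx":0,"ry":0,"rz":0},
    {"tx":0,"ty":0,"tz":-0.4,"rx":0,"ry":0,"rz":0},
    {"tx":-0.1,"ty":0,"tz":-0.52,"rx":0,"ry":0,"rz":0},
    {"tx":-0.2,"ty":0,"tz":-0.52,"rx":0,"ry":0,"rz":0},
    {"tx":-0.2,"ty":0,"tz":-0.52,"rx":0,"ry":0,"rz":0},
    {"tx":-0.2,"ty":0,"tz":-0.52,"rx":0,"ry":0,"rz":0}
  ]
}}

```text
t: 5.58
tcp_pos: [443.6, -38.7, 248.8]
eef_rot: [-0.0, 1.0, 0.025, 0.0]
wrist_force: [0.1, 0.2, 0.2]
gripper_width: 0.2
grasp_force: 0.0
```

```bash
python3 - <<'E'
from h import *
import cv2
p,d=optics.camera("top");P=cloud("top",d)
z=P[203:222,360:382,2];k=(z>98)&(z<130);print("pin top",k.sum(),np.median(z[k]) if k.any() else None)
g=P[210:228,240:300,2];print(np.round(np.median(g,0)))
cv2.imwrite("pics/t2.png",p[:,:,::-1])
E
```

```text
pin top 114 110.4143009709934
[61. 60. 61. 60. 60. 60. 57. 42. 43. 43. 42. 42. 42. 42. 42. 43. 43. 42.
 42. 42. 42. 42. 42. 42. 43. 43. 43. 42. 42. 42. 43. 42. 42. 42. 56. 60.
 60. 61. 60. 60. 60. 60. 60. 60. 61. 60. 60. 60. 61. 60. 59. 61. 61. 60.
 60. 61. 60. 60. 61. 60.]
```

View pics/t2.png

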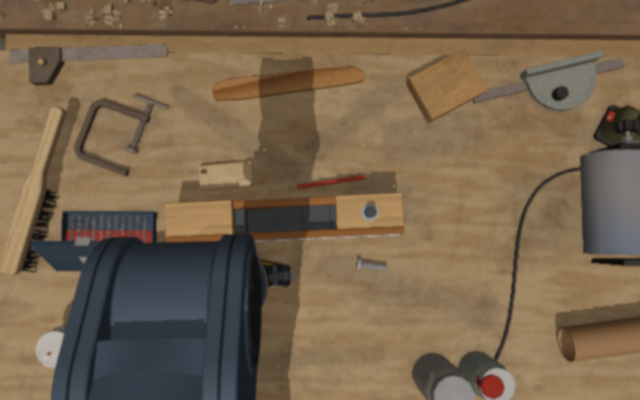

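The pin at (370,212) now stands at z = 110, fully up. The key is at z = 42, fully down, and the hand is clear of everything.

```bash
python3 -c "
from cell import job;print(job.job_done())"
```

```text
the job is handed in; nothing more can be done
None
```

The release key is pressed fully down (top at z = 42 mm), the stop pin stands fully up (20 mm out), and the hand is clear with the loose things left alone; I located the notch from the top camera's depth image rather than by sweeping, confirmed it by touch, and handed the job in.

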